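Feel for the latched key and release it

ROBOT

A 6-joint arm with a two-finger parallel gripper is mounted at the origin on a cart in front of the work surface, level with it; the furniture and walls round the work are solid. World frame = base frame: x ahead of the robot, y to its left, z up, the work surface at z = 0. Lengths are in mm, angles in rad, forces in N, time in s.
With the tool pointing down it reaches from about 350 to 875 mm from the base axis. Payload 4.2 kg.
Tool frame: the origin (TCP) lies at the very end of the fingers, on their centre line; the grasp point (between the pads) lies 19 mm behind it; z points along the fingers, y is the direction in which the jaws open and shut (so a half turn about z gives the same grasp; the last joint's range is limited). The gripper opens to 85 mm and grips with 20 to 120 N. Pads are 22 mm wide; open, the fingers measure 114 mm over their backs; the gripper's body (76 mm by 85 mm) begins 54 mm behind the grasp point. The pads swing forward as they close: fully open they stand 13 mm farther back than shut.
Start: joints at [1.518, 0.385, 0.008, 0, -1.194, -0.259], TCP at [191.7, 594.853, 231.312] pointing down, gripper open.
Joint ranges: [-3.14, 3.14], [-1.21, 2.06], [-1.07, 1.41], [-3.16, 2.05], [-2.99, -0.16], [-3.1, 3.1]. Speed limits (rad/s): [2.79, 2.79, 3.14, 3.14, 3.14, 3.14].

INTERFACE

Orientations are given as a unit quaternion [x, y, z, w].
In Python, from bench import telemetry, eyes, arm gives the robot as it stands. The module is installed in compiled form; this text tells all that it offers.
- The arm moves only by the tool move_arm, never from a script. Its argument "deltas" is text: rows parted by semicolons, each of 6 numbers parted by spaces: the shift along the tool's x, y, z in cm, then the turn, a rotation vector about the tool's x, y, z in rad. A call has 1 to 12 rows; each row shifts and turns the commanded pose from where the row before left it, along the tool's axes as they then stand; what a row does not reach is not made up. A row lasts 1/8 s, in which the tool goes at most 62.5 mm and 10.7 degrees, less where a joint would pass 70% of its speed; a pose out of reach is approached as far as the arm can. A call is refused whole if a number of a shift passes 6.25 or a number of a turn 0.188, either way. A call with a gripper value outside its range is refused whole. "grip" is the finger opening in cm, from 0 to 8.54, set as the call begins (left out, the last holds). The fingers move at their own pace and stop on an object; the grip force is fixed at half the most. Time passes only in rows, so rows that do not move let the fingers close. It gives the time, the measured TCP pose, the force and the opening at its end, in the units of the state.
- telemetry.read_state(): the state, without advancing time (a new reading comes with each control period).
- eyes.get_image(name): name is "side" or "top"; returns a dict with "pixels" (400x640x3 uint8, blue, green, red), "range_z" (400x640 float32, mm along the optical axis (not along the pixel's ray), 0 where there is no reading), "fx", "fy", "cx", "cy" (pixels), "origin" and "orientation" of the camera in the world. Camera axes: x right, y up, looking along -z (the intrinsics and any distortion apply to the point x, -y, -z); pixel columns grow to the right and rows downward; lengths in mm; the calibration is good to about 2 mm. A picture is of the moment at which its call begins.
- arm.job_done(): hands the job in, once; it reports no verdict.
Trained networks look in a picture, given as the dict that the camera call returned (one of the last four; its "shot" number tells which), for a name from the list of things; names that differ only in an ending like _2 or _b are one class to them, and where a whole thing is asked for, a point or a joint stands for the part that bears it (a point fixed in the world has none). Each returns a list of dicts, best first, with "p" (0 to 1); they miss things now and then, are a little off and sometimes report something else, mostly with a low value. They report only what shows in the picture. A call takes as long as a camera call.
- eyes.boxes_of(picture, name): "point" ([x, y, z] in mm, in world coordinates, good to about 4 mm: the middle of the surface that is visible of it).
The state is a dict: "clock": time; "joints": joint angles; "joint_vel": joint speeds; "joint_efforts": joint torques, N m; "position": TCP position; "ee_rot": TCP orientation; "contact_force": force on the tool from outside, world axes, zero at the start; "wrist_torque": the same for the moment, N m; "gripper_width": finger opening in mm.
Only numpy, scipy, OpenCV 4.12 (cv2) and the standard library are available. Lean on these libraries where they do the work, as an engineer would, in place of code of your own. Each camera call takes 0.05 s, during which the arm holds its last target.

TASK

One of the four keys on the bench switch box has been left latched down, so its channel is still on. With a fingertip tap each of the four keys lightly, in order from the robot's left to its right, to feel which one is latched; then press that key fully down and let go so that it springs up and all four stand up. While looking for it do not push a key that is up all the way down, do not bang on the box, and leave the carton, the marker and the little bottle where they are.

Things in the scene. Friction and masses are not known exactly. Their poses are not given: they have to be found in the camera images.
- switch_box: Grey switch box with a white top panel, fixed to the bench, 120 (its x) x 250 (its y) x 55 mm high; origin at the centre of its underside, x points to the rear (away from the robot), y to the left along the row, z up. Its four identical white keys stand in a row along its y, 50 mm apart, with a small amber lamp lens behind each (the lamps are dead and tell nothing). Inside, one key is held down by a catch.
- key_1_top (a point): Centre of the top face of the leftmost key (moves with it); the cap is 26 (box x) x 24 (box y) mm, in box coordinates at x = -12 mm, y = 75 mm. Its top is 14 mm above the panel (69 mm above the bench) when up, 9 mm above the panel when latched, 4 mm at the bottom of its travel.
- key_1 (a joint): Travel of the leftmost key in m: 0 = up, grows as it is pressed down, about 0.005 = latched, 0.010 = at the bottom. An up key begins to yield at about 1.2 N and takes 250 N/m more (2.4 N at 5 mm, 3.7 N at 10 mm); it springs back up when let go. The latched key rests 5 mm lower, does not yield below about 2.4 N, and is unlatched once pushed beyond 0.008 (about 3.3 N; push it to the bottom, about 3.7 N, to be sure); it then rises when let go.
- key_2_top (a point): Centre of the top face of the second key from the left (moves with it); the cap is 26 (box x) x 24 (box y) mm, in box coordinates at x = -12 mm, y = 25 mm. Its top is 14 mm above the panel (69 mm above the bench) when up, 9 mm above the panel when latched, 4 mm at the bottom of its travel.
- key_2 (a joint): Travel of the second key from the left in m: 0 = up, grows as it is pressed down, about 0.005 = latched, 0.010 = at the bottom. An up key begins to yield at about 1.2 N and takes 250 N/m more (2.4 N at 5 mm, 3.7 N at 10 mm); it springs back up when let go. The latched key rests 5 mm lower, does not yield below about 2.4 N, and is unlatched once pushed beyond 0.008 (about 3.3 N; push it to the bottom, about 3.7 N, to be sure); it then rises when let go.
- key_3_top (a point): Centre of the top face of the third key from the left (moves with it); the cap is 26 (box x) x 24 (box y) mm, in box coordinates at x = -12 mm, y = -25 mm. Its top is 14 mm above the panel (69 mm above the bench) when up, 9 mm above the panel when latched, 4 mm at the bottom of its travel.
- key_3 (a joint): Travel of the third key from the left in m: 0 = up, grows as it is pressed down, about 0.005 = latched, 0.010 = at the bottom. An up key begins to yield at about 1.2 N and takes 250 N/m more (2.4 N at 5 mm, 3.7 N at 10 mm); it springs back up when let go. The latched key rests 5 mm lower, does not yield below about 2.4 N, and is unlatched once pushed beyond 0.008 (about 3.3 N; push it to the bottom, about 3.7 N, to be sure); it then rises when let go.
- key_4_top (a point): Centre of the top face of the rightmost key (moves with it); the cap is 26 (box x) x 24 (box y) mm, in box coordinates at x = -12 mm, y = -75 mm. Its top is 14 mm above the panel (69 mm above the bench) when up, 9 mm above the panel when latched, 4 mm at the bottom of its travel.
- key_4 (a joint): Travel of the rightmost key in m: 0 = up, grows as it is pressed down, about 0.005 = latched, 0.010 = at the bottom. An up key begins to yield at about 1.2 N and takes 250 N/m more (2.4 N at 5 mm, 3.7 N at 10 mm); it springs back up when let go. The latched key rests 5 mm lower, does not yield below about 2.4 N, and is unlatched once pushed beyond 0.008 (about 3.3 N; push it to the bottom, about 3.7 N, to be sure); it then rises when let go.
- coverglass_box: Small white carton, 30x50x14 mm, loose bystander; origin at the centre of its underside.
- marker: White marker pen with a red cap, 17x135x16 mm, lying loose on the bench, a bystander; origin at its underside, midway along.
- immersion_oil: Small brown bottle with a black cap, 23 mm across, 58 mm tall, standing loose, a bystander; origin at the centre of its underside.

How it is judged:
By the outcome, as a careful person would: the job done as asked, in the order asked, and still so for the second after the job is handed in, with the robot touching nothing.
It also fails if it takes over 58 s, if anything falls off the work surface, if the arm or the gripper's body presses on something with over 40 N, if the wrist force passes 120 N, or if a joint passes its speed limit or range.

## Working session

There is one attempt and no reset: what is moved stays moved. The work goes in short steps, Python scripts to look and compute and a tool call to move; the robot and the scene stay as the last step left them, time stands still between calls to the robot, and variables do not carry over. Pictures are saved under pics/ and viewed, and the job is handed in when it is done.

Besides the shell and the picture viewer there is one more tool, called after "Request:" in YAML: its name, and indented under it one key for each argument. move_arm: Moves the arm, as the interface text tells. Its arguments: {"type":"object","properties":{"deltas":{"type":"string"},"grip":{"type":"number"}},"required":["deltas"]}

```bash
mkdir -p pics; cat > h.py <<'E'
import numpy as np, cv2
from scipy.spatial.transform import Rotation as R
from bench import telemetry, eyes, arm
def world(im,u,v,d=None):
    d=im["range_z"][int(v),int(u)] if d is None else d
    p=np.array([(u-im["cx"])/im["fx"]*d,-(v-im["cy"])/im["fy"]*d,-d])
    return R.from_quat(im["orientation"]).apply(p)+np.array(im["origin"])
E
python3 - <<'E'
from h import *
s=telemetry.read_state(); print(s)
for n in("top","side"):
    im=eyes.get_image(n); cv2.imwrite(f"pics/{n}0.png",im["pixels"]); print(n,im["origin"],im["orientation"],im["fx"],im["cx"],im["cy"],[k for k in im])
    for o in("switch_box","key_1_top","coverglass_box","marker","immersion_oil"):
        print(o,[(np.round(b["point"],1).tolist(),round(b["p"],2)) for b in eyes.boxes_of(im,o)])
E
```

```text
{'clock': 0.0, 'joints': array([ 1.51759054e+00,  3.85590907e-01,  6.60636017e-03, -5.16794661e-04,
       -1.19398970e+00, -2.58562982e-01]), 'joint_vel': array([-0.00219853, -0.00114485, -0.00012406, -0.00036105, -0.00030319,
        0.00033836]), 'joint_efforts': array([-7.02743946e-04, -3.92287302e+01,  1.88407266e+01,  4.18642893e+00,
       -4.62301643e-03, -7.52360478e-06]), 'position': array([191.53368689, 594.30830233, 230.19058745]), 'ee_rot': array([ 9.87859192e-01, -1.55347909e-01, -1.27284167e-04,  1.10784155e-03]), 'contact_force': array([-0.37183729, -0.18356256, -0.15685717]), 'wrist_torque': array([ 0.00634742, -0.02514483, -0.00368137]), 'gripper_width': 85.12148111023933}
top [370.31347353   0.92897583 894.60721932] [-0.06707829  0.06598733  0.71375367 -0.69404746] 486.59167397597275 323.0909702469992 200.4021023779121 ['pixels', 'range_z', 'fx', 'fy', 'cx', 'cy', 'origin', 'orientation', 'shot']
switch_box [([546.7, 46.9, 51.9], 0.77)]
key_1_top [([539.1, 122.3, 64.0], 0.75)]
coverglass_box [([653.3, -6.6, 10.8], 0.72), ([536.7, 23.5, 70.4], 0.16)]
marker [([442.5, 63.3, 11.0], 0.74)]
immersion_oil [([631.4, 63.5, 40.5], 0.61)]
side [ 421.19716341 -710.90749913  533.56499497] [ 0.4838296  -0.03211678 -0.08322377  0.87060395] 390.14639322662384 316.7225280749137 201.19540960306043 ['pixels', 'range_z', 'fx', 'fy', 'cx', 'cy', 'origin', 'orientation', 'shot']
switch_box [([545.3, -15.3, 55.0], 0.89)]
key_1_top []
coverglass_box [([647.1, -12.7, 14.8], 0.49), ([539.1, 14.1, 68.4], 0.38)]
marker [([439.3, 48.5, 14.6], 0.65)]
immersion_oil [([635.5, 57.6, 33.1], 0.67), ([537.7, -35.7, 70.2], 0.62)]
```

View pics/top0.png

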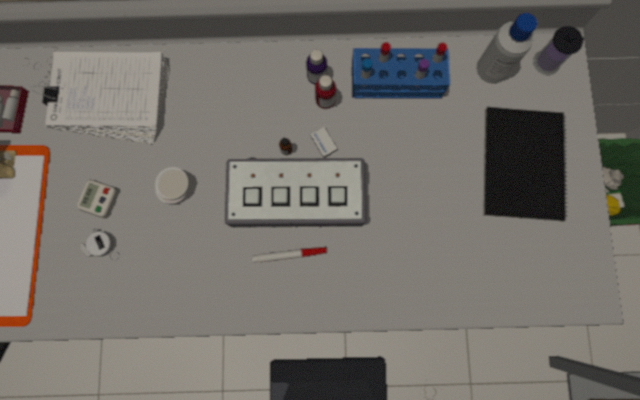

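View pics/side0.png

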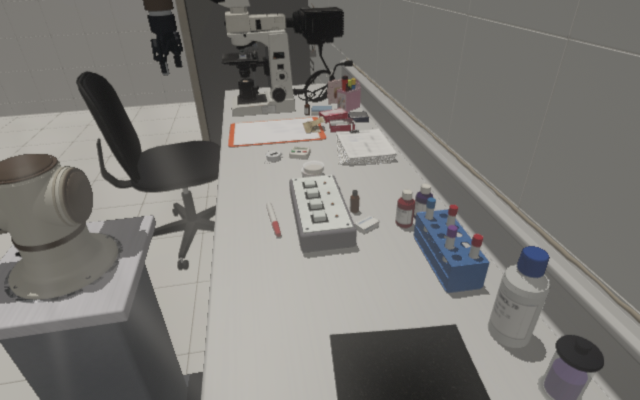

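Top view: the box spans u 226–364, v 158–226. Its keys are at u≈252, 281, 309 and 338, v≈196, and the leftmost on the robot's side is u≈252. The marker is in front (v≈254), with the bottle and carton behind (285,146 and 323,142). Next I'll measure the box and keys precisely.

```bash
python3 - <<'E'
from h import *
im=eyes.get_image("top")
c=im["pixels"][140:240,215:375]; cv2.imwrite("pics/crop.png",cv2.resize(c,None,fx=5,fy=5,interpolation=cv2.INTER_CUBIC))
K=[]
for u,v in((252,196),(281,196),(309,196),(338,195)):
    # box-plane depth patches
    P=np.array([world(im,a,b) for a in range(u-3,u+4) for b in range(v-3,v+4) if im["range_z"][b,a]>0])
    print(u,np.round(np.median(P,0),1),P[:,2].std().round(1)); 
# whole box top mask by height
vv,uu=np.mgrid[140:240,215:375]; d=im["range_z"][140:240,215:375]
p=np.stack([(uu-im["cx"])/im["fx"]*d,-(vv-im["cy"])/im["fy"]*d,-d],-1).reshape(-1,3)
W=R.from_quat(im["orientation"]).apply(p)+im["origin"]
m=((W[:,2]>45)&(W[:,2]<80)).reshape(d.shape).astype(np.uint8)
n,l,s,ce=cv2.connectedComponentsWithStats(m); i=1+np.argmax(s[1:,4])
Q=W[(l==i).ravel()][:,:2].astype(np.float32)
print(cv2.minAreaRect(Q), np.median(W[(l==i).ravel()][:,2]))
E
```

```text
252 [540.2 123.8  63.4] 1.4
281 [537.7  72.7  68.2] 1.3
309 [536.2  24.2  68.3] 1.4
338 [536.7 -26.   68.3] 1.2
((551.3594360351562, 48.917144775390625), (249.9283447265625, 120.37996673583984), 88.7862319946289) 54.43217010358711
```

View pics/crop.png

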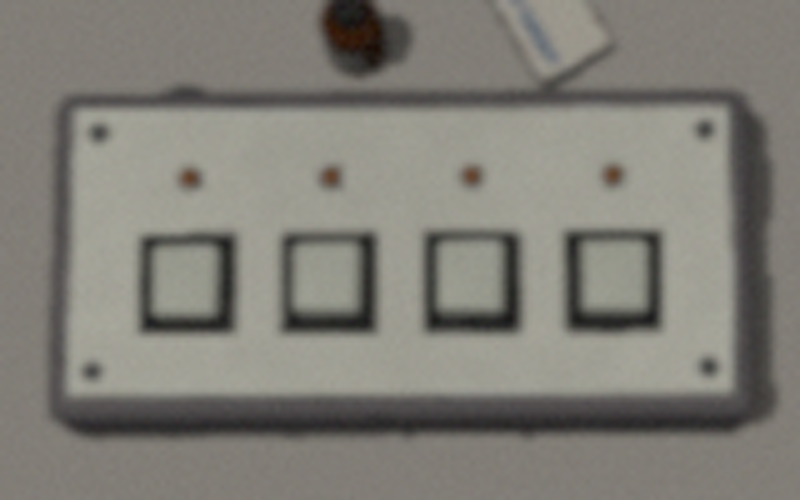

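Depth hints that key 1 sits low (63.4 mm against 68.3 for the others), but I'll still tap all four in order. First I close the fingers and align the tool with the box.

Request:
move_arm:
  deltas: "0 0 0 0 0 -0.145; 0 0 0 0 0 -0.145; 0 0 0 0 0 0; 0 0 0 0 0 0"
  grip: 0

```text
clock: 1.15
position: [191.7, 594.8, 231.3]
ee_rot: [1.0, -0.012, -0.0, 0.0]
contact_force: [-0.4, -0.1, 0.1]
gripper_width: 12.0
```

Request:
move_arm:
  deltas: "1 1.3 0 0 0 0;2 2.6 0 0 0 0;3 3.85 0.5 0 0 0;3 3.85 1 0 0 0;3 3.85 1 0 0 0;3 3.85 1 0 0 0;3 3.85 1 0 0 0;3 3.85 1 0 0 0;3 3.85 1 0 0 0;3 3.85 1 0 0 0;3 3.85 1 0 0 0;3 3.85 1 0 0 0"
  grip: 0

```text
clock: 2.65
position: [513.0, 161.5, 136.4]
ee_rot: [1.0, -0.011, 0.0, -0.0]
contact_force: [1.2, 0.5, -0.5]
gripper_width: -0.2
```

```bash
python3 - <<'E'
from h import *
s=telemetry.read_state(); p=s["position"]; r=R.from_quat(s["ee_rot"]); print(p,s["clock"],s["contact_force"],s["gripper_width"])
print(r.inv().apply(np.array([541,124.1,100])-p)/10, r.as_matrix().round(3))
E
```

```text
[513.00403984 161.52274447 136.39364038] 2.65 [ 1.23186708  0.46972708 -0.49768515] -0.2149955125751466
[2.88290361 3.6777166  3.64013652] [[ 1.    -0.023  0.001]
 [-0.023 -1.     0.   ]
 [ 0.001 -0.    -1.   ]]
```

Request:
move_arm:
  deltas: "1.5 2 1.5 0 0 0;1 1.3 1.5 0 0 0;0.2 0.2 0.3 0 0 0;0 0 0 0 0 0;0 0 0 0 0 0"

```text
clock: 3.28
position: [538.6, 129.1, 104.0]
ee_rot: [1.0, -0.01, 0.001, -0.0]
contact_force: [-0.0, 0.4, 0.0]
gripper_width: 0.0
```

```bash
python3 - <<'E'
from h import *
s=telemetry.read_state(); p=s["position"]; r=R.from_quat(s["ee_rot"]); print(p,s["clock"],s["contact_force"],s["joint_efforts"])
print(r.inv().apply(np.array([541,124.1,80])-p)/10)
im=eyes.get_image("side"); cv2.imwrite("pics/s1.png",cv2.resize(im["pixels"][120:270,220:420],None,fx=4,fy=4,interpolation=cv2.INTER_CUBIC))
E
```

```text
[538.60856153 129.09775752 104.00889624] 3.275 [-0.01216764  0.3952315   0.02247571] [-2.04131640e-01 -3.55152833e+01  1.50278038e+01  3.34541805e+00
 -2.72567115e-03 -1.38933548e-03]
[0.24658384 0.49614946 2.40088915]
```

View pics/s1.png

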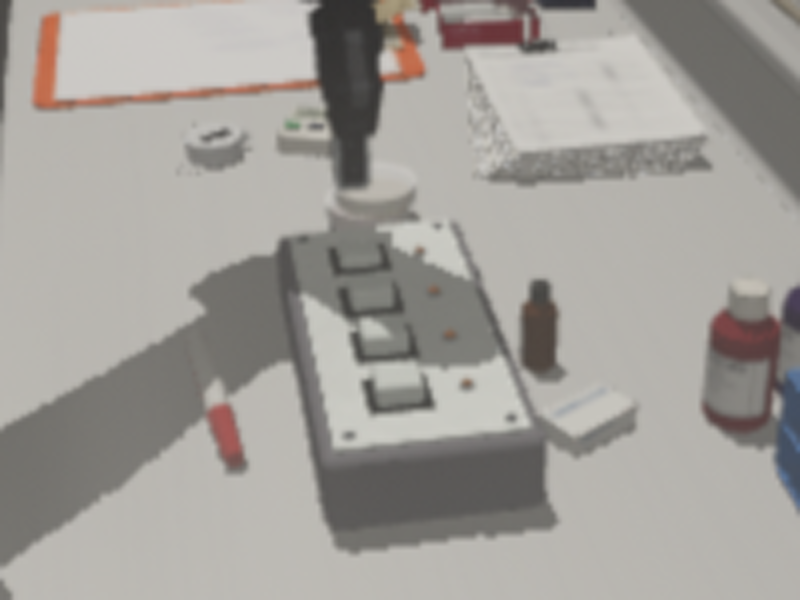

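The side view shows the closed fingertip (350,185 in the crop) above the key-1 end of the box. I'm descending to just above key 1.

Request:
move_arm:
  deltas: "0.25 0.5 1.5 0 0 0;0 0 1.0 0 0 0;0 0 0.5 0 0 0;0 0 0 0 0 0;0 0 0 0 0 0"

```text
clock: 3.95
position: [541.3, 123.3, 73.5]
ee_rot: [1.0, -0.011, 0.0, -0.0]
contact_force: [0.3, -0.5, -0.1]
gripper_width: 0.2
```

Request:
move_arm:
  deltas: "0 0 0.1 0 0 0;0 0 0 0 0 0"

```text
clock: 4.2
position: [541.1, 123.2, 72.5]
ee_rot: [1.0, -0.011, 0.0, -0.0]
contact_force: [0.1, -0.4, 0.2]
gripper_width: 0.2
```

Request:
move_arm:
  deltas: "0 0 0.2 0 0 0;0 0 0.1 0 0 0;0 0 0 0 0 0"

```text
clock: 4.58
position: [540.9, 123.1, 69.2]
ee_rot: [1.0, -0.011, -0.0, 0.0]
contact_force: [-0.1, -0.4, -0.6]
gripper_width: 0.5
```

Request:
move_arm:
  deltas: "0 0 0.1 0 0 0;0 0 0.1 0 0 0;0 0 0 0 0 0"

```text
clock: 4.95
position: [540.9, 123.1, 67.2]
ee_rot: [1.0, -0.011, -0.0, 0.0]
contact_force: [-0.4, -0.4, 0.1]
gripper_width: -0.1
```

Request:
move_arm:
  deltas: "0 0 0.1 0 0 0;0 0 0 0 0 0"

```text
clock: 5.2
position: [541.0, 123.1, 66.2]
ee_rot: [1.0, -0.011, -0.0, 0.0]
contact_force: [0.6, 0.0, -0.6]
gripper_width: 0.2
```

Request:
move_arm:
  deltas: "0 0 0.1 0 0 0;0 0 0 0 0 0"

```text
clock: 5.45
position: [540.9, 123.1, 65.2]
ee_rot: [1.0, -0.011, -0.0, 0.0]
contact_force: [0.4, -0.1, 0.2]
gripper_width: 0.2
```

Request:
move_arm:
  deltas: "0 0 0.05 0 0 0;0 0 0 0 0 0"

```text
clock: 5.7
position: [541.0, 123.1, 64.8]
ee_rot: [1.0, -0.011, -0.0, 0.0]
contact_force: [-1.0, -0.0, -0.3]
gripper_width: 0.2
```

Request:
move_arm:
  deltas: "0 0 0.05 0 0 0;0 0 0 0 0 0"

```text
clock: 5.95
position: [541.0, 123.1, 64.3]
ee_rot: [1.0, -0.011, -0.0, 0.0]
contact_force: [-1.2, -1.0, 0.2]
gripper_width: -0.1
```

Request:
move_arm:
  deltas: "0 0 0.05 0 0 0;0 0 0 0 0 0"

```text
clock: 6.2
position: [541.1, 123.1, 64.1]
ee_rot: [1.0, -0.011, 0.0, 0.0]
contact_force: [-1.6, 0.6, 2.5]
gripper_width: -0.2
```

Key 1 only touched at z≈64.1 and was firm at once (2.5 N), so it feels latched. On to key 2.

Request:
move_arm:
  deltas: "0 0 -1.0 0 0 0;0 0 -1 0 0 0;0 2.5 0 0 0 0;0 2.5 0 0 0 0;0 0 0 0 0 0;0 0 0.9 0 0 0;0 0 0.4 0 0 0;0 0 0 0 0 0;0 0 0 0 0 0"

```text
clock: 7.32
position: [540.0, 73.5, 70.7]
ee_rot: [1.0, -0.011, -0.0, 0.0]
contact_force: [-0.4, -0.8, 0.8]
gripper_width: 0.4
```

Request:
move_arm:
  deltas: "0 0 0.1 0 0 0;0 0 0 0 0 0"

```text
clock: 7.58
position: [539.9, 73.2, 69.8]
ee_rot: [1.0, -0.011, 0.0, 0.0]
contact_force: [-0.6, -0.5, -0.1]
gripper_width: -0.0
```

Request:
move_arm:
  deltas: "0 0 0.1 0 0 0;0 0 0 0 0 0"

```text
clock: 7.82
position: [540.0, 73.2, 69.0]
ee_rot: [1.0, -0.011, 0.0, -0.0]
contact_force: [-0.3, 1.0, 0.8]
gripper_width: -0.3
```

Request:
move_arm:
  deltas: "0 0 0.1 0 0 0;0 0 0 0 0 0"

```text
clock: 8.07
position: [540.0, 73.1, 67.9]
ee_rot: [1.0, -0.011, 0.0, -0.0]
contact_force: [-0.6, 0.1, 2.0]
gripper_width: 0.2
```

Request:
move_arm:
  deltas: "0 0 0.1 0 0 0;0 0 0 0 0 0;0 0 0 0 0 0"

```text
clock: 8.45
position: [540.0, 73.2, 66.9]
ee_rot: [1.0, -0.011, 0.0, -0.0]
contact_force: [-0.2, 0.7, 1.6]
gripper_width: 0.2
```

Key 2 touched at z≈69 and yielded smoothly, so it is up. Key 3 next.

Request:
move_arm:
  deltas: "0 0 -0.8 0 0 0;0 0 -0.8 0 0 0;0 2.5 0 0 0 0;0 2.5 0 0 0 0;0 0 0 0 0 0;0 0 0.8 0 0 0;0 0 0.4 0 0 0;0 0 0 0 0 0;0 0 0 0 0 0"

```text
clock: 9.57
position: [538.9, 23.5, 70.7]
ee_rot: [1.0, -0.011, -0.0, 0.0]
contact_force: [0.3, -0.4, -0.5]
gripper_width: 0.1
```

Request:
move_arm:
  deltas: "0 0 0.1 0 0 0;0 0 0.1 0 0 0;0 0 0 0 0 0"

```text
clock: 9.95
position: [538.9, 23.2, 68.9]
ee_rot: [1.0, -0.011, 0.0, -0.0]
contact_force: [-0.3, 0.7, 1.4]
gripper_width: -0.4
```

Request:
move_arm:
  deltas: "0 0 0.1 0 0 0;0 0 0 0 0 0"

```text
clock: 10.2
position: [538.9, 23.2, 67.9]
ee_rot: [1.0, -0.011, 0.0, -0.0]
contact_force: [0.0, 0.7, 0.7]
gripper_width: 0.3
```

Request:
move_arm:
  deltas: "0 0 0.1 0 0 0;0 0 0 0 0 0;0 0 0 0 0 0"

```text
clock: 10.58
position: [538.9, 23.2, 66.9]
ee_rot: [1.0, -0.011, 0.0, -0.0]
contact_force: [-0.1, 0.7, 2.0]
gripper_width: -0.1
```

Key 3 is up: it yields at 68.9 and reads about 2 N at 66.9. Key 4 next.

Request:
move_arm:
  deltas: "0 0 -0.8 0 0 0;0 0 -0.8 0 0 0;0 2.5 0 0 0 0;0 2.5 0 0 0 0;0 0 0 0 0 0;0 0 0.8 0 0 0;0 0 0.4 0 0 0;0 0 0 0 0 0;0 0 0 0 0 0"

```text
clock: 11.7
position: [537.8, -26.5, 70.8]
ee_rot: [1.0, -0.011, -0.0, 0.0]
contact_force: [0.5, -0.1, -0.5]
gripper_width: 0.0
```

Request:
move_arm:
  deltas: "0 0 0.1 0 0 0;0 0 0.1 0 0 0;0 0 0 0 0 0"

```text
clock: 12.08
position: [537.8, -26.8, 69.0]
ee_rot: [1.0, -0.011, 0.0, -0.0]
contact_force: [-0.4, 0.5, 1.3]
gripper_width: -0.0
```

Request:
move_arm:
  deltas: "0 0 0.1 0 0 0;0 0 0 0 0 0"

```text
clock: 12.32
position: [537.9, -26.8, 67.9]
ee_rot: [1.0, -0.011, 0.0, -0.0]
contact_force: [0.0, 0.4, 1.3]
gripper_width: -0.2
```

Request:
move_arm:
  deltas: "0 0 0.1 0 0 0;0 0 0 0 0 0;0 0 0 0 0 0"

```text
clock: 12.7
position: [537.8, -26.8, 66.9]
ee_rot: [1.0, -0.011, 0.0, -0.0]
contact_force: [-0.4, 0.8, 1.9]
gripper_width: 0.4
```

Keys 2–4 are up, so key 1 is the latched one. I'm going back to it.

Request:
move_arm:
  deltas: "0 0 -1 0 0 0;0 0 -1 0 0 0;0 -2 0 0 0 0;0 -3.5 0 0 0 0;0 -4 0 0 0 0;0 -3.5 0 0 0 0;0 -2.1 0 0 0 0;0 0 0 0 0 0;0 0 1.0 0 0 0;0 0 0.7 0 0 0;0 0 0 0 0 0;0 0 0 0 0 0"

```text
clock: 14.2
position: [541.1, 123.6, 69.7]
ee_rot: [1.0, -0.011, -0.0, 0.0]
contact_force: [-0.0, 0.6, -0.4]
gripper_width: 0.1
```

Request:
move_arm:
  deltas: "0 0 0.2 0 0 0;0 0 0.2 0 0 0;0 0 0.1 0 0 0;0 0 0 0 0 0"

```text
clock: 14.7
position: [541.0, 124.1, 64.7]
ee_rot: [1.0, -0.011, -0.0, 0.0]
contact_force: [-0.4, 0.3, -0.4]
gripper_width: 0.1
```

Request:
move_arm:
  deltas: "0 0 0.1 0 0 0;0 0 0.1 0 0 0;0 0 0 0 0 0"

```text
clock: 15.08
position: [541.1, 124.2, 63.1]
ee_rot: [1.0, -0.011, 0.0, -0.0]
contact_force: [-1.6, -0.2, 3.0]
gripper_width: 0.2
```

Request:
move_arm:
  deltas: "0 0 0.1 0 0 0;0 0 0.1 0 0 0;0 0 0.1 0 0 0;0 0 0 0 0 0"

```text
clock: 15.58
position: [541.1, 124.2, 59.8]
ee_rot: [1.0, -0.011, 0.0, -0.0]
contact_force: [-0.9, 0.2, 4.3]
gripper_width: -0.1
```

Request:
move_arm:
  deltas: "0 0 0.05 0 0 0;0 0 0 0 0 0"

```text
clock: 15.82
position: [541.2, 124.2, 59.3]
ee_rot: [1.0, -0.011, 0.0, -0.0]
contact_force: [-0.9, 1.2, 3.7]
gripper_width: 0.0
```

Request:
move_arm:
  deltas: "0 0 0.05 0 0 0;0 0 0 0 0 0"

```text
clock: 16.08
position: [541.1, 124.2, 59.1]
ee_rot: [1.0, -0.011, 0.0, -0.0]
contact_force: [-1.2, 0.2, 4.7]
gripper_width: -0.0
```

Request:
move_arm:
  deltas: "0 0 0.05 0 0 0;0 0 0 0 0 0"

```text
clock: 16.32
position: [541.2, 124.2, 59.0]
ee_rot: [1.0, -0.011, 0.0, -0.0]
contact_force: [-2.3, 1.3, 7.2]
gripper_width: -0.3
```

Request:
move_arm:
  deltas: "0 0 -0.4 0 0 0;0 0 -0.6 0 0 0;0 0 -1 0 0 0;0 0 -2 0 0 0;-3 -3 -3 0 0 0;-4 -4 -3 0 0 0;-4 -4 -2 0 0 0;-4 -4 0 0 0 0;-2 -3 0 0 0 0;0 0 0 0 0 0;0 0 0 0 0 0"

```text
clock: 17.7
position: [375.7, 306.3, 177.5]
ee_rot: [1.0, -0.011, -0.0, 0.0]
contact_force: [0.0, -1.0, 0.1]
gripper_width: -0.3
```

```bash
python3 - <<'E'
from h import *
s=telemetry.read_state(); print(s["clock"],s["position"],s["contact_force"])
im=eyes.get_image("top"); cv2.imwrite("pics/t2.png",im["pixels"])
for u,v in((252,196),(281,196),(309,196),(338,195)):
    P=np.array([world(im,a,b) for a in range(u-3,u+4) for b in range(v-3,v+4)]); print(np.round(np.median(P,0),1))
for o in("coverglass_box","marker","immersion_oil"):
    print(o,[(np.round(b["point"],1).tolist(),round(b["p"],2)) for b in eyes.boxes_of(im,o)])
E
```

```text
17.7 [375.71954518 306.31511566 177.47350792] [ 0.02230302 -0.96685988  0.1480061 ]
[539.1 122.9  68.3]
[537.9  72.7  67.9]
[536.3  24.1  68.5]
[536.3 -26.1  68.6]
coverglass_box [([649.0, -2.8, 14.3], 0.65), ([535.2, 74.8, 71.0], 0.44)]
marker [([438.6, 62.2, 13.3], 0.91)]
immersion_oil [([629.6, 62.3, 43.2], 0.65)]
```

View pics/t2.png

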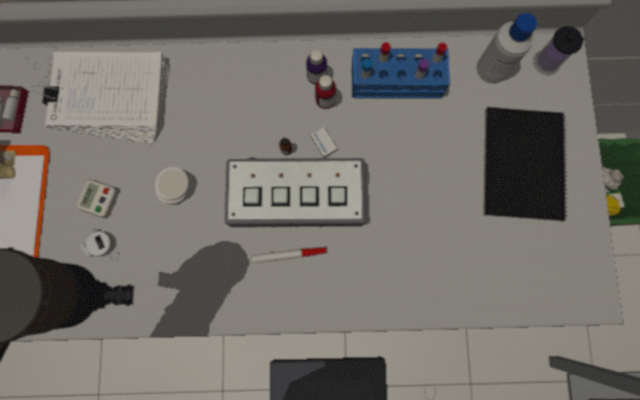

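The picture shows the gripper (130,295) clear of everything. All four keys (u 252–338, v≈196) now stand at about 68 mm, and the marker, bottle and carton are in the same pixels as before.

```bash
python3 -c "
from bench import arm; print(arm.job_done())"
```

```text
the job is handed in; nothing more can be done
None
```

The latched key was the leftmost one, key 1. It is now released, all four keys stand up, and the job was handed in at about 18 s.

- **Tapping, left to right:** Key 1 gave no contact until z≈64 mm, then was firm at once, with about 2.5 N and no give. Keys 2, 3 and 4 each met the finger at about 69 mm and yielded softly, at most 2 N, with about 2 mm of travel.
- **Release:** I pressed key 1 to its stop at z≈59 mm. The reading was about 4–5 N, and 7 N on the last half-millimetre step, which I added to be sure. Then I let go and moved the arm well clear.
- **Last check:** In the top camera, key 1 rose from 63.4 to 68.3 mm, level with the others at 67.9–68.6 mm. The carton, marker and bottle are where they were, within the detector's noise, and the wrist force was back to its noise level.
- **Checks that disagreed:** The force reading wanders by about 0.5–1 N, so single tap values are rough. The detector also gave one low-confidence carton hit on a key, which the picture shows is false.

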